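Close the denture flask: nudge its lid onto the guide pins

ROBOT

A 6-joint arm with a two-finger parallel gripper is mounted at the origin on the work surface. World frame = base frame: x ahead of the robot, y to its left, z up, the work surface at z = 0. Lengths are in m, angles in degrees, forces in N, time in s.
With the tool pointing down it reaches from about 0.375 to 0.9 m from the base axis. Payload 3.1 kg.
Tool frame: the origin (TCP) lies at the very end of the fingers, on their centre line; the grasp point (between the pads) lies 19 mm behind it; z points along the fingers, y is the line along which they close (so a half turn about z gives the same grasp; the last joint's range is limited). The gripper opens to 87 mm and grips with 3 to 60 N. Pads are 19 mm wide; open, the fingers measure 117 mm over their backs; the gripper's body (75 mm by 190 mm) begins 51 mm behind the grasp point.
Start: joints at [-81.675, 30.224, 82.088, -0, 67.689, -10.227], TCP at [0.199, -0.592, 0.223] pointing down, gripper open.
Joint ranges: [-176.69, 176.69], [-43.24, 126.21], [12.49, 139.97], [-82, 262], [0, 151.66], [-163.58, 163.58]. Speed limits (degrees/s): [159.86, 159.86, 180, 180, 180, 180].

INTERFACE

Orientations are given as a 3x3 rotation matrix whose columns are the frame's x, y, z axes.
In Python, from rig import bot, imaging gives the robot as it stands.
- The arm moves only by the tool drive_tool, never from a script. Its argument "deltas" is text: rows parted by semicolons, each of 5 numbers parted by spaces: the finger opening in mm, from 0 to 87, then the shift along the world's x, y, z in mm, then the turn about the world's z in rad. In form: jaw dx dy dz twist; .... A call has 1 to 12 rows; each row is the pose to reach, as a shift and turn from the pose commanded when the call began; what a row does not reach only later rows make up. A row lasts 1/10 s, in which the tool goes at most 50 mm and 8.59 degrees, less where a joint would pass 70% of its speed; a pose out of reach is approached as far as the arm can. A call with a gripper value outside its range is refused whole. The fingers move at their own pace and stop on an object; the grip force is fixed at half the most. Time passes only in rows, so rows that repeat a pose let the fingers close. It gives the time, the measured TCP pose, the force, the opening and the grip force at its end, in the units of the state.
- bot.read_state(): the state, without advancing time (a new reading comes with each control period).
- imaging.capture(name): name is "scene" or "side" or "wrist"; returns the picture (420x560x3 uint8, red, green, blue); there is no depth.
- imaging.camera_model(name): a dict with "fx", "fy", "cx", "cy" (pixels), "T" (4x4, takes a point from camera to world coordinates). Camera axes: x right, y down, z forward; pixel columns grow to the right and rows downward; lengths in m; the calibration is good to about 2 mm. The wrist camera is an equidistant fisheye: a pixel r from the principal point sees the ray r / f radians off the axis. A picture is of the moment at which its call begins: read the wrist's pose just before it. camera_model takes no time and is no camera call; for the wrist camera it gives the pose at the moment of the call.
- bot.hand_in(): hands the job in; it is judged then, once.
The state is a dict: "time_s": time; "joint_positions": joint angles; "qvel": joint speeds; "tau": joint torques, N m; "position": TCP position; "tcp_rot": TCP orientation; "force": force on the tool from outside, world axes, zero at the start; "moment": the same for the moment, N m; "opening": opening from 0.0 (shut) to 1.0 (fully open); "grasp_force": force on a finger pad.
Only numpy, scipy, OpenCV 4.12 (cv2) and the standard library are available. Lean on these libraries where they do the work, as an engineer would, in place of code of your own. Each camera call takes 0.05 s, during which the arm holds its last target. There are 200 camera calls.

TASK

The brass lid of the denture flask has been put down out of register and is riding on the tips of the flask's two guide pins. Nudge the lid sideways with the fingertips until both of its holes drop over the pins and it lies flat and fully home on the flask. Do not lift the lid off, do not shove the flask away from its place, and leave the turntable and the other things on the bench undisturbed.

Things in the scene. Friction and masses are not known exactly. Their poses are not given: they have to be found in the camera images.
- flask: Brass denture flask full of plaster, loose on the bench, turned any way, 2.2 kg: 100 (x) by 108 (y) by 55 mm tall, corners of 14 mm radius. Origin: centre of its underside, z up. Two round steel guide pins, 10 mm thick with ball tips, stand 8 mm above its flat top face at x = 0, y = +42 and -42 mm. It stays put under a sideways push below 13 N.
- lid: Flat loose brass lid, 0.5 to 0.8 kg: 108 (x) by 116 (y) by 7 mm thick, corners of 14 mm radius, sides straight between. Round 13 mm through holes at x = 0, y = +42 and -42 mm. Origin: centre of its underside, z up. Home, its origin is 55 mm above the flask's underside and it overhangs the flask by 4 mm all round. Greased: a push of 3 to 6 N slides it.
- pin0 (a point): Tip of the guide pin on the flask's +y side, 63 mm above the flask's underside; stands 1 mm proud of the lid's top when the lid is home.
- pin1 (a point): Tip of the guide pin on the flask's -y side, 63 mm above the flask's underside.
- hole0 (a point): Centre of the lid's hole on its +y side, at the lid's underside; goes over pin0. At the start the lid is 14 to 22 mm off along the flask's +x, up to 10 mm along its y, turned up to 0.15 rad, and lies aslant on both pin tips and the flask's +x top edge. Its overhanging +x side is the low one, its underside there up to 5 mm below the flask's top face.
- hole1 (a point): Centre of the lid's hole on its -y side, at the lid's underside; goes over pin1.
- platter_mark (a point): Blue mark on the edge of the white enamel turntable (disc of 210 mm, top 33 mm above the bench, turns freely on ball bearings); the mark lies 98 mm from the disc's axis. Bystander.
- stone_model: Plaster model of a jaw standing on the turntable, 58 by 66 mm, 34 mm tall; origin at the centre of its underside. Bystander.
- impression_tray: Chrome perforated impression tray lying on the bench, about 115 by 75 mm, 17 mm tall; origin near the middle of its underside. Bystander.
- shade_guide: Blue plastic shade guide with tooth tabs in a sheet steel holder, 50 by 190 mm, 60 mm tall; origin at the centre of its underside. Bystander.
- dappen_dish: Squat amber glass dappen dish, 42 mm wide, 28 mm tall; origin at the centre of its underside. Bystander.
- plaster_spatula: Plaster spatula 200 mm long lying on the bench; origin about its middle. Bystander.
- mixing_bowl: Green rubber mixing bowl, 124 mm wide, 62 mm tall; origin at the centre of its underside. Bystander.
There are look-alikes about, which are no part of the job. Several things have the shape of the lid; the one meant has the colours described above.

How it is judged:
By the outcome, as a careful person would: the job done as asked, in the order asked, and still so for the second after the job is handed in, with the robot touching nothing.
It also fails if it takes over 64 s, if anything falls off the work surface, if the arm or the gripper's body presses on something with over 40 N, if the wrist force passes 120 N, or if a joint passes its speed limit or range.

## Working session

There is one attempt and no reset: what is moved stays moved. The work goes in short steps, Python scripts to look and compute and a tool call to move; the robot and the scene stay as the last step left them, time stands still between calls to the robot, and variables do not carry over. Pictures are saved under pics/ and viewed, at most 10 in all, crops included, and the job is handed in when it is done.

Besides the shell and the picture viewer there is one more tool, called as a command line: name --argument value ..., lists and objects as JSON in quotes. drive_tool: Moves the arm, as the interface text tells. Its arguments: {"type":"object","properties":{"deltas":{"type":"string"}},"required":["deltas"]}

```bash
ls; mkdir -p pics
python3 - <<'E'
from rig import bot, imaging
import cv2,numpy as np
s=bot.read_state();print(s['position'],s['tcp_rot'],s['force'],s['time_s'])
a=imaging.capture("scene");b=imaging.capture("side")
cv2.imwrite('pics/scene.png',a[...,::-1]);cv2.imwrite('pics/side.png',b[...,::-1])
for n in("scene","side"):
  m=imaging.camera_model(n);print(n,m['fx'],m['fy'],m['cx'],m['cy'],np.round(m['T'],4).tolist())
E
```

```text
pics
[ 0.19878299 -0.59179642  0.22158012] [[ 9.48026055e-01  3.18192570e-01 -2.96563574e-04]
 [ 3.18192471e-01 -9.48023800e-01  2.10364854e-03]
 [ 3.88216009e-04 -2.08867792e-03 -9.99997743e-01]] [-0.03443677  1.21550756  0.22550053] 0.0
scene 431.7491546638772 431.7491546638772 276.98760549785607 207.00937651703677 [[0.5999, 0.5116, -0.6152, 1.3026], [0.8001, -0.3811, 0.4633, -0.5457], [0.0026, -0.7701, -0.6379, 0.8658], [0.0, 0.0, 0.0, 1.0]]
side 400.0640220220343 400.0640220220343 276.26931359170806 211.27169968622272 [[-0.983, -0.1213, 0.1379, 0.4091], [-0.1837, 0.6535, -0.7343, 0.791], [-0.001, -0.7472, -0.6646, 0.7459], [0.0, 0.0, 0.0, 1.0]]
```

View pics/scene.png

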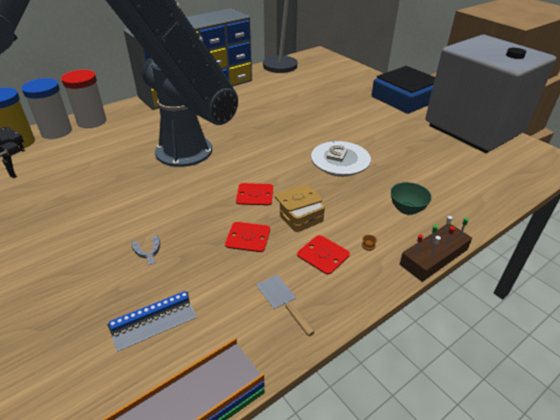

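View pics/side.png

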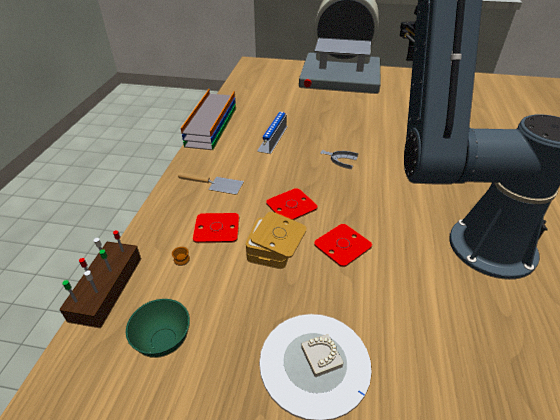

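The candidates with the lid's shape are three red plates (scene (255,194), (248,236) and (323,254)) and the brass one on the flask (scene (301,203), side (277,236)). The brass one on the flask fits the description. I'll confirm it in an enlarged crop.

Run:
```python
import cv2,numpy as np
a=cv2.imread('pics/scene.png')[178:238,266:336];b=cv2.imread('pics/side.png')[208:274,236:316]
A=cv2.resize(a,(400,343),interpolation=cv2.INTER_CUBIC);B=cv2.resize(b,(400,330),interpolation=cv2.INTER_CUBIC)
A=cv2.resize(A,(400,343));o=np.zeros((343,800,3),np.uint8);o[:,:400]=A;o[:330,400:]=B
cv2.imwrite('pics/crop1.png',o)
```

```text
(no output)
```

View pics/crop1.png

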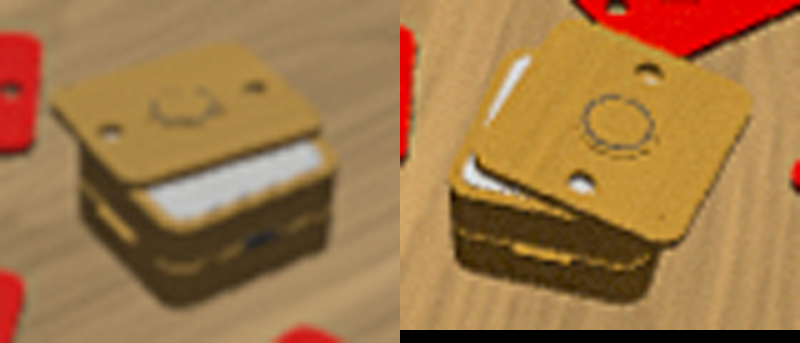

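The crop confirms it: the brass lid rides on the brass flask, which shows white plaster. The lid's holes are at scene (285.3,200.9) and (310.6,193.4), and side (285.6,222.4) and (272.2,244.6).

```bash
cat > h.py <<'E'
from rig import bot, imaging
import cv2,numpy as np
def ray(n,p,m=None):
    m=m or imaging.camera_model(n)
    d=np.array([(p[0]-m['cx'])/m['fx'],(p[1]-m['cy'])/m['fy'],1.])
    if n=='wrist':
        r=np.hypot(*d[:2]);d=np.r_[d[:2]/r*np.sin(r),np.cos(r)] if r>0 else d
    T=np.array(m['T']);return T[:3,3],T[:3,:3]@(d/np.linalg.norm(d))
def onz(n,p,z,m=None):
    o,d=ray(n,p,m);return o+d*(z-o[2])/d[2]
def tri(*obs):
    A=0;b=0
    for n,p in obs:
        o,d=ray(n,p);P=np.eye(3)-np.outer(d,d);A=A+P;b=b+P@o
    return np.linalg.solve(A,b)
E
python3 - <<'E'
from h import *
np.set_printoptions(precision=4,suppress=True)
S=[(285.3,200.9),(310.6,193.4),(298.4,196.7)];D=[(285.6,222.4),(272.2,244.6),(279.6,232.6)]
for s,d in zip(S,D): print(tri(('scene',s),('side',d)))
m=imaging.camera_model('wrist');print({k:v for k,v in m.items() if k!='T'},np.round(m['T'],3))
E
```

```text
[0.5205 0.0738 0.0633]
[0.5387 0.1561 0.0648]
[0.5291 0.1154 0.0658]
{'fx': 325.19226210127806, 'fy': 325.19226210127806, 'cx': 276.27473178877875, 'cy': 209.06215946834686} [[ 0.319 -0.912 -0.259  0.27 ]
 [-0.948 -0.307 -0.085 -0.568]
 [-0.002  0.273 -0.962  0.383]
 [ 0.     0.     0.     1.   ]]
```

drive_tool --deltas "40 30 40 10 0; 40 60 80 20 0; 40 90 120 30 -0.1; 40 120 160 30 -0.2; 40 150 200 30 -0.3; 40 170 245 30 -0.4; 40 190 290 30 -0.5; 40 200 340 30 -0.53; 40 205 390 30 -0.53; 40 210 440 30 -0.53; 40 215 490 30 -0.53; 40 215 490 30 -0.53"

```text
time_s: 1.3
position: [0.4121, -0.0966, 0.2521]
tcp_rot: [[0.98, -0.198, -0.003], [-0.198, -0.98, 0.003], [-0.004, -0.003, -1.0]]
force: [-1.0, -0.3, -0.7]
opening: 0.463
grasp_force: 0.0
```

drive_tool --deltas "80 0 50 0 0; 80 0 100 0 0; 80 0 150 0 0; 80 0 200 -20 0; 80 0 220 -40 0; 80 0 220 -60 0; 80 0 220 -60 0; 80 0 220 -60 0"

```text
time_s: 2.1
position: [0.4141, 0.117, 0.1925]
tcp_rot: [[0.979, -0.205, -0.001], [-0.205, -0.979, -0.0], [-0.001, 0.0, -1.0]]
force: [0.2, -0.2, 0.2]
opening: 0.914
grasp_force: 0.0
```

Run:
```python
from h import *
s=bot.read_state();print(s['position'],s['tcp_rot'].round(3) if hasattr(s['tcp_rot'],'round') else s['tcp_rot'],s['force'],s['time_s'],s['opening'])
m=imaging.camera_model('wrist');print(np.round(m['T'],4).tolist())
np.save('w1T.npy',m['T'])
a=imaging.capture("wrist");cv2.imwrite('pics/w1.png',cv2.resize(a[...,::-1],(800,600),interpolation=cv2.INTER_CUBIC))
```

```text
[0.41412008 0.1169927  0.19249517] [[ 0.979 -0.205 -0.001]
 [-0.205 -0.979 -0.   ]
 [-0.001  0.    -1.   ]] [ 0.20376446 -0.19170688  0.15812863] 2.1 0.9141118155510052
[[-0.2048, -0.9413, -0.2682, 0.4877], [-0.9788, 0.1971, 0.0555, 0.1023], [0.0007, 0.2739, -0.9618, 0.3538], [0.0, 0.0, 0.0, 1.0]]
```

View pics/w1.png

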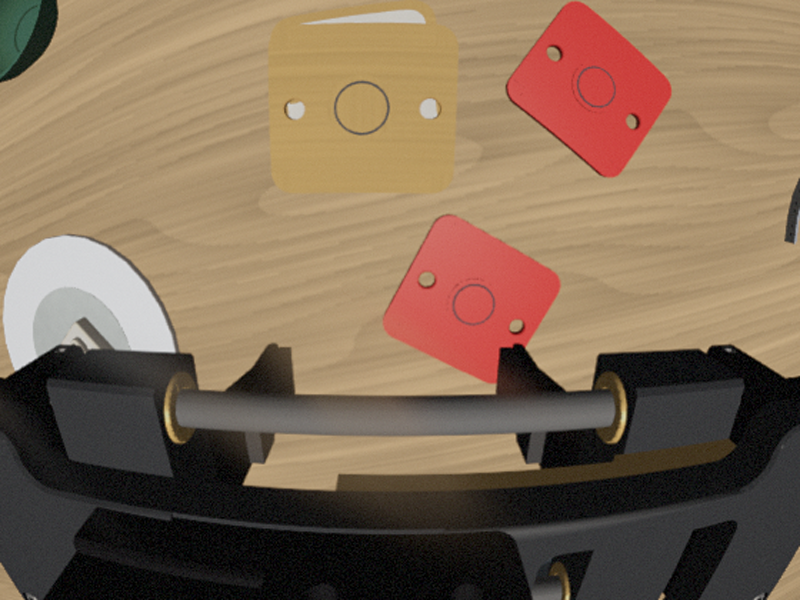

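The view from above shows the brass lid, with holes at about (295,110) and (430,108). The flask's far edge shows behind it near (270..435, 8..22), turned relative to the lid. I'll enlarge that part.

Run:
```python
import cv2
a=cv2.imread('pics/w1.png')[0:210,240:490]
cv2.imwrite('pics/crop2.png',cv2.resize(a,(714,600),interpolation=cv2.INTER_CUBIC))
```

```text
(no output)
```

View pics/crop2.png

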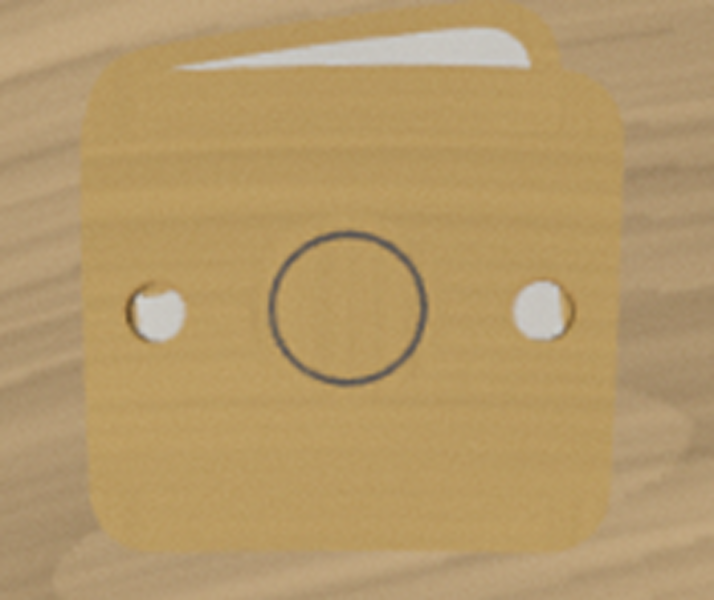

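```bash
cat > m.py <<'E'
from h import *
np.set_printoptions(precision=4,suppress=True)
m=imaging.camera_model('wrist');m['T']=np.load('w1T.npy')
r=lambda p:((240+p[0]/2.857)/1.42857,(p[1]/2.857)/1.42857)
f=lambda p,z:onz('wrist',r(p),z,m)[:2]
E=np.array([f(p,.055) for p in [(180,42),(300,24),(400,10),(450,4)]]);rt=f((561,62),.055)
print('edge',E,rt)
c=E.mean(0);u=np.linalg.svd(E-c)[2][0];u*=np.sign(u[1])   # flask edge dir, world +y
n=np.array([u[1],-u[0]])                                    # towards +x world = flask -x
print('flask edge yaw',np.degrees(np.arctan2(n[1],n[0])))
C=n*(c@n-.050)+u*(rt@u+.054);print('flask centre',C,'pins',C+.042*u,C-.042*u)
h0=f((157,312),.067);h1=f((543,310),.067);v=(h0-h1);print('holes L,R',h0,h1,np.linalg.norm(v));v/=np.linalg.norm(v);w=np.array([v[1],-v[0]])
L=(h0+h1)/2;print('lid yaw',np.degrees(np.arctan2(w[1],w[0])),L,'offset in n,u',(C-L)@n,(C-L)@u)
for p in [(200,549),(480,549)]: print('near edge',f(p,.059),(f(p,.059)-L)@w)
for p in [(83,300),(620,300)]: print('side edge',(f(p,.067)-L)@v)
E
python3 m.py
```

```text
edge [[0.6037 0.1385]
 [0.6008 0.1111]
 [0.599  0.0884]
 [0.5982 0.0771]] [0.5792 0.0557]
flask edge yaw -5.0937154744136794
flask centre [0.551  0.1124] pins [0.5547 0.1543] [0.5473 0.0706]
holes L,R [0.5388 0.154 ] [0.5207 0.0733] 0.08276693479701679
lid yaw -12.597097548945728 [0.5298 0.1136] offset in n,u 0.02127961234284173 0.0006817400872552651
near edge [0.4855 0.1576] -0.052760469749926375
near edge [0.472  0.0968] -0.052646204476810614
side edge 0.05804295672851199
side edge -0.05784754644756512
```

The measurements agree with the given sizes: holes 83 mm apart, lid half-width 58 mm, near edge 53 mm from the centre. The lid has to go 21 mm along n (flask -x, world yaw -5.1°) and turn +7.5°. I'll square the fingers to the flask and push with both.

drive_tool --deltas "56 15 2 -30 0.06; 56 34 4.6 -60 0.117; 56 34 4.6 -100 0.117; 56 34 4.6 -130 0.117; 56 34 4.6 -145 0.117; 56 34 4.6 -145 0.117; 56 34 4.6 -145 0.117"

```text
time_s: 2.85
position: [0.4491, 0.1215, 0.0483]
tcp_rot: [[0.996, -0.09, 0.002], [-0.09, -0.996, 0.0], [0.002, -0.0, -1.0]]
force: [0.7, -0.3, -0.7]
opening: 0.648
grasp_force: 0.0
```

drive_tool --deltas "56 2 -0.2 0 0; 56 4 -0.4 0 0; 56 6 -0.5 0 0; 56 8 -0.7 0 0; 56 10 -0.9 0 0; 56 12 -1.1 0 0; 56 14 -1.2 0 0; 56 16 -1.4 0 0; 56 18 -1.6 0 0; 56 20 -1.8 0 0; 56 20 -1.8 0 0; 56 20 -1.8 0 0"

```text
time_s: 4.05
position: [0.4679, 0.1202, 0.0474]
tcp_rot: [[0.996, -0.089, -0.0], [-0.089, -0.996, -0.0], [-0.0, 0.0, -1.0]]
force: [-2.0, -0.4, 0.8]
opening: 0.643
grasp_force: 1.0
```

Run:
```python
from h import *
s=bot.read_state();print(s['position'],s['force'],s['time_s'])
m=imaging.camera_model('wrist');np.save('w2T.npy',m['T'])
a=imaging.capture("wrist")[...,::-1];cv2.imwrite('pics/w2raw.png',a)
cv2.imwrite('pics/w2.png',cv2.resize(a,(800,600),interpolation=cv2.INTER_CUBIC))
```

```text
[0.46789259 0.1202365  0.04743817] [-2.03395088 -0.38890249  0.82050006] 4.05
```

View pics/w2.png

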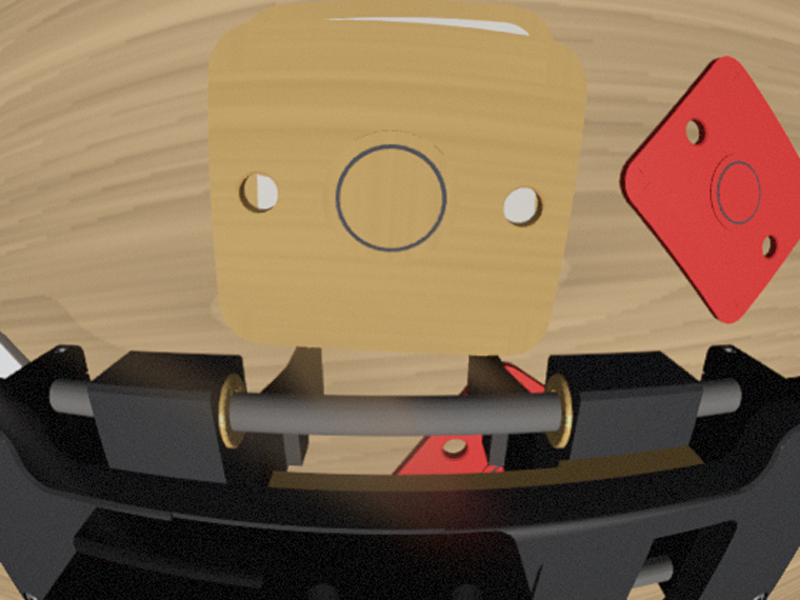

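The right finger has contact and the holes are at (259,192) and (522,206). I'll carry on to 4 mm short of home.

drive_tool --deltas "56 2 -0.2 0 0; 56 4 -0.4 0 0; 56 6 -0.5 0 0; 56 8 -0.7 0 0; 56 10 -0.9 0 0; 56 12 -1.1 0 0; 56 14 -1.2 0 0; 56 15 -1.3 0 0; 56 16 -1.4 0 0; 56 16 -1.4 0 0"

```text
time_s: 5.1
position: [0.486, 0.1188, 0.0478]
tcp_rot: [[0.996, -0.089, 0.004], [-0.089, -0.996, 0.0], [0.004, -0.0, -1.0]]
force: [-0.4, -0.3, -0.5]
opening: 0.642
grasp_force: 0.0
```

Run:
```python
from h import *
s=bot.read_state();print(s['position'],s['force'],s['time_s'])
m=imaging.camera_model('wrist');np.save('w3T.npy',m['T'])
a=imaging.capture("wrist")[...,::-1];cv2.imwrite('pics/w3raw.png',a)
cv2.imwrite('pics/w3.png',cv2.resize(a[0:260,130:430],(692,600),interpolation=cv2.INTER_CUBIC))
```

```text
[0.48599939 0.11883322 0.04780802] [-0.36116857 -0.30145693 -0.48764047] 5.1
```

View pics/w3.png

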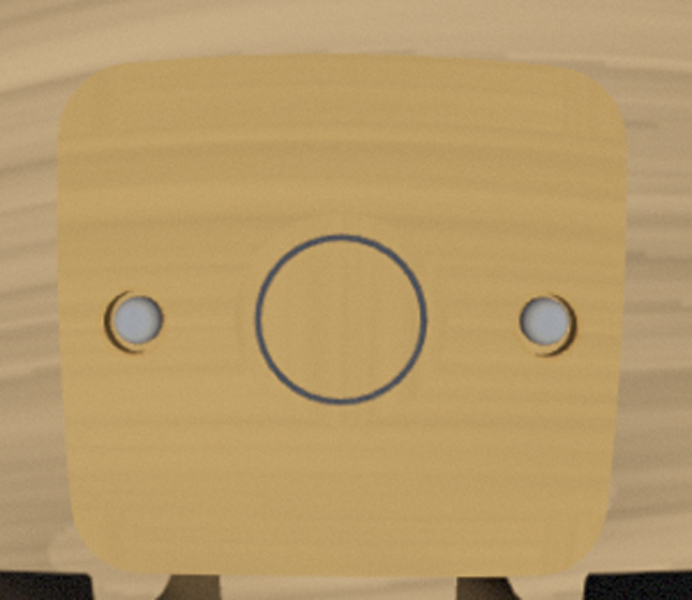

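The lid has dropped: both steel pin tips show inside the holes at (138,320) and (547,320), and the force fell to zero. I'll back off and check from the fixed cameras.

drive_tool --deltas "56 -5 0.5 0 0; 56 -15 1.4 0 0; 56 -35 3 5 0; 56 -45 4 40 0; 56 -50 4 80 0; 56 -50 -20 120 0; 56 -50 -60 120 0; 56 -50 -105 120 0; 56 -50 -150 120 0; 56 -50 -200 120 0; 56 -50 -200 120 0"

```text
time_s: 6.25
position: [0.4347, -0.0867, 0.1678]
tcp_rot: [[0.995, -0.097, 0.003], [-0.097, -0.995, -0.003], [0.003, 0.003, -1.0]]
force: [0.3, 0.0, 0.5]
opening: 0.643
grasp_force: 0.0
```

Run:
```python
from h import *
s=bot.read_state();print(s['position'],s['force'],s['time_s'])
a=imaging.capture("scene")[...,::-1];b=imaging.capture("side")[...,::-1]
cv2.imwrite('pics/scene2.png',a);cv2.imwrite('pics/side2.png',b)
o=np.zeros((343,800,3),np.uint8);o[:,:400]=cv2.resize(a[178:238,266:336],(400,343),interpolation=cv2.INTER_CUBIC);o[:330,400:]=cv2.resize(b[208:274,236:316],(400,330),interpolation=cv2.INTER_CUBIC)
cv2.imwrite('pics/crop3.png',o)
```

```text
[ 0.43469886 -0.08666195  0.16778412] [0.32643164 0.02984533 0.50169171] 6.25
```

View pics/crop3.png

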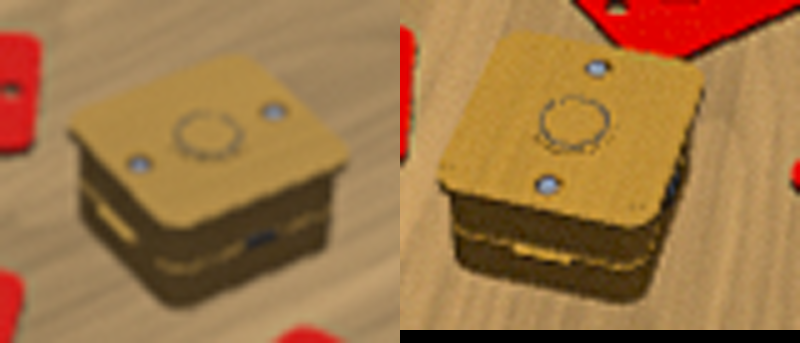

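Both views show the lid flat and squared on the flask with both pins through its holes. The flask has not moved.

```bash
python3 -c "
from rig import bot
print(bot.hand_in())"
```

```text
the job is handed in; nothing more can be done
None
```

The lid lies flat and home over both guide pins, the flask is where it was, the fingers touched only the lid, and the job was handed in at about 6.4 s.

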